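# Centre-mark a finds-crate tag with the automatic punch

### The job

Take the spring-loaded automatic punch out of the tool stand, stand its nose upright down the guide hole of the marking jig and press it straight down onto the metal tag until its spring trips with a snap; never push on the jig with more than 25 N. Then set the punch back upright in the stand socket it came from, fully home, and let go. Fire it nowhere else, and leave the other two tools, the bowl and the bottle alone.

Things in the scene. Friction and masses are not known exactly. Their poses are not given: they have to be found in the camera images.
- punch: Automatic centre punch, about 0.17 kg, loose, upright in a stand socket. Round steel body, 16 mm thick, 78 mm long, with dark rings; domed dark cap 20 mm wide on top (78 to 90 mm up). Origin on the axis at the shoulder, the body's lower end; z up to the cap. Below it a dark sprung nose, 8 mm thick, reaches 40 mm down, its last 7 mm tapering to a 3 mm flat tip. It springs out again by itself.
- punch_grip (a point): Point on the punch's axis 54 mm above its origin (shoulder): a good place for the fingers. Grip with about 40 N so that it does not slip.
- nose_tip (a point): Centre of the punch's tip, 40 mm below its origin with the nose out. Pushed in, the nose resists with 7 N at first, rising to 13.5 N at 8 mm of travel; then it trips, the load collapses to about 4 N by 11 mm, and a rigid stop follows at 11.5 mm. Fired means in by more than 10 mm.
- stand: Fixed wooden tool stand, 60 mm (x) by 180 mm (y) by 72 mm high, origin under its centre. Three upright round sockets at y = -60, 0 and 60 mm, 18 mm wide with a 2 mm chamfer, 26 mm deep to a seat 46 mm above the origin on which a tool's shoulder rests (the nose hangs in a 12 mm hole below). Punch, scriber and drift stand in them in any order.
- jig: Fixed aluminium marking jig: base 120 mm (x) by 100 mm (y) by 20 mm, origin under its centre, and a bridge 50 mm (x) by 100 mm (y) across its middle, top 54 mm above the origin, with the guide hole. A rigid steel tag plate, 88 by 56 mm, lies under the bridge; it may be thick or thin: its top is anywhere from 15 to 25 mm below the bridge's top.
- guide (a point): Centre of the mouth of the guide hole, in the top face of the jig's bridge. The hole is vertical, 10 mm in diameter, slightly chamfered, 14 mm deep right through the bridge; the tag lies 1 to 11 mm below its lower end.
- scriber: Bystander: scriber standing in a stand socket, slim 9 mm steel stem with a 14 mm brass ball on top, 105 mm above its shoulder (origin). Leave in place.
- drift: Bystander: short solid drift standing in a stand socket, 16 mm thick with a flat 26 mm head, 68 mm above its shoulder (origin). Leave in place.
- bowl: Bystander: clay bowl, 100 mm wide, 45 mm high, origin under its centre. Leave in place.
- glue: Bystander: white glue bottle, 44 mm wide, 110 mm high, origin under its centre. Leave in place.
Mind the look-alikes: they are no part of the job. What is meant by the jig is not green, and is the smaller of those in its own colour.

How it is judged:
By the outcome, as a careful person would: the job done as asked, in the order asked, and still so for the second after the job is handed in, with the robot touching nothing.
It also fails if it takes over 72 s, if anything falls off the work surface, if the arm or the gripper's body presses on something with over 40 N, if the wrist force passes 120 N, or if a joint passes its speed limit or range.

### The arm

A 6-joint arm with a two-finger parallel gripper is mounted at the origin on the work surface. World frame = base frame: x ahead of the robot, y to its left, z up, the work surface at z = 0. Lengths are in m, angles in degrees, forces in N, time in s.
With the tool pointing down it reaches from about 0.25 to 0.725 m from the base axis. Payload 9.7 kg.
Tool frame: the origin (TCP) lies midway between the tips of the shut fingers; the grasp point (between the pads) lies bot.hold_point_z behind it (bot.hold_point_z is the distance from the TCP to the grasp point, in m); z points along the fingers, y is the line along which they close (so a half turn about z gives the same grasp; the last joint's range is limited). The gripper opens to 85 mm and grips with 20 to 120 N. Pads are 22 mm wide; open, the fingers measure 114 mm over their backs; the gripper's body (76 mm by 85 mm) begins 54 mm behind the grasp point. The pads swing forward as they close: fully open they stand 13 mm farther back than shut.
Start: joints at [66.578, 4.979, 10.078, 95.1, 0, 90], TCP at [0.219, 0.505, 0.231] pointing down, gripper open.
Joint ranges: [-179.16, 179.16], [-48.56, 103.87], [-65.8, 70.77], [-126.05, 130.52], [-82.76, 87.17], [-180, 180]. Speed limits (degrees/s): [127.2, 127.2, 147.25, 180, 180, 180].

### API

Orientations are given as [roll, pitch, yaw] about the fixed x, y, z axes, in that order (R = Rz(yaw) Ry(pitch) Rx(roll)).
In Python, from workcell import bot, camera, camera_model, ticket gives the robot as it stands.
- The arm moves only by the tool send_rows, never from a script. Its argument "targets" is text: rows parted by semicolons, each of 5 numbers parted by spaces: the shift along the tool's x, y, z in mm, then the turn about the tool's z in degrees, then the closure in counts, from 0 (fully open) to 255 (shut). A call has 1 to 20 rows; each row is the pose to reach, as a shift and turn from the pose commanded when the call began, along the tool's axes at that moment; what a row does not reach only later rows make up. A row lasts 1/8 s, in which the tool goes at most 62.5 mm and 10.7 degrees, less where a joint would pass 70% of its speed; a pose out of reach is approached as far as the arm can. A call with a gripper value outside its range is refused whole. The fingers move at their own pace and stop on an object; "newtons" is the grip in N (left out, the last holds). Time passes only in rows, so rows that repeat a pose let the fingers close. It gives the time, the measured TCP pose, the force, the opening and the grip force at its end, in the units of the state.
- bot.get_obs(): the state, without advancing time (a new reading comes with each control period).
- camera(name): name is "side" or "top" or "wrist"; returns the picture (384x512x3 uint8, blue, green, red); there is no depth.
- camera_model(name): a dict with "K" (3x3 intrinsics, pixels), "pose" (4x4, takes a point from camera to world coordinates); the wrist camera has in their place "T_tool_cam" (4x4, takes a point from camera to tool coordinates, whose origin is the TCP and whose axes are the flange's). Camera axes: x right, y down, z forward; pixel columns grow to the right and rows downward; lengths in m; the calibration is good to about 2 mm. A picture is of the moment at which its call begins: read the wrist's pose just before it. camera_model takes no time and is no camera call.
- ticket.job_done(): hands the job in; it is judged then, once.
The state is a dict: "time": time; "q": joint angles; "qd": joint speeds; "joint_efforts": joint torques, N m; "ee_pos": TCP position; "tcp_rot": TCP orientation; "wrist_force": force on the tool from outside, world axes, zero at the start; "torque": the same for the moment, N m; "opening": finger opening in m; "grasp_force": force on a finger pad.
Only numpy, scipy, OpenCV 4.12 (cv2) and the standard library are available. Lean on these libraries where they do the work, as an engineer would, in place of code of your own. Each camera call takes 0.05 s, during which the arm holds its last target. There are 200 camera calls.

## Working session

There is one attempt and no reset: what is moved stays moved. The work goes in short steps, Python scripts to look and compute and a tool call to move; the robot and the scene stay as the last step left them, time stands still between calls to the robot, and variables do not carry over. Pictures are saved under pics/ and viewed, at most 10 in all, crops included, and the job is handed in when it is done.

Besides the shell and the picture viewer there is one more tool, called after "Request:" as name(argument=value, ...) on one line, values as JSON. send_rows: Moves the arm, as the interface text tells. Its arguments: {"type":"object","properties":{"targets":{"type":"string"},"newtons":{"type":"number"}},"required":["targets"]}

```bash
mkdir -p pics; python3 - <<'E'
from workcell import bot,camera,camera_model
import cv2,numpy as np
for n in("top","side"):
    im=camera(n);cv2.imwrite(f"pics/{n}.png",im)
    m=camera_model(n);print(n,np.round(m["K"],1).tolist(),np.round(m["pose"],3).tolist())
print(np.round(camera_model("wrist")["K"],1).tolist(),np.round(camera_model("wrist")["T_tool_cam"],4).tolist())
print(bot.get_obs(),bot.hold_point_z)
a=np.hstack([cv2.imread("pics/top.png")]);
E
```

```text
top [[445.4, 0.0, 256.3], [0.0, 445.4, 185.8], [0.0, 0.0, 1.0]] [[0.025, -0.983, 0.183, 0.36], [-1.0, -0.025, 0.001, 0.0], [0.004, -0.183, -0.983, 1.175], [0.0, 0.0, 0.0, 1.0]]
side [[355.5, 0.0, 251.1], [0.0, 355.5, 191.0], [0.0, 0.0, 1.0]] [[-0.908, -0.245, 0.34, 0.304], [-0.419, 0.49, -0.765, 0.573], [0.021, -0.837, -0.547, 0.514], [0.0, 0.0, 0.0, 1.0]]
[[299.4, 0.0, 255.5], [0.0, 299.4, 192.1], [0.0, 0.0, 1.0]] [[0.0008, -0.9579, -0.2871, 0.0748], [1.0, 0.0008, 0.0001, 0.001], [0.0002, -0.2871, 0.9579, -0.1414], [0.0, 0.0, 0.0, 1.0]]
{'time': 0.1, 'q': array([6.65792003e+01, 5.00883981e+00, 1.00388577e+01, 9.51015262e+01,
       2.05624076e-05, 9.00001479e+01]), 'qd': array([ 0.04737152, -0.01586634,  0.14728525, -0.00587065, -0.00503458,
       -0.00278893]), 'joint_efforts': array([-2.07289063e-04, -5.21560872e+01,  4.65653229e+01,  1.59549754e-02,
        1.61492034e-05, -9.93381633e-06]), 'ee_pos': array([0.21852694, 0.50448369, 0.23064421]), 'tcp_rot': array([-1.79928492e+02, -2.03778534e-05,  1.56579052e+02]), 'wrist_force': array([-0.27811924, -0.23648664, -0.07613308]), 'torque': array([ 0.04545533, -0.02016341,  0.02918196]), 'grasp_force': 0.0, 'opening': 0.08569277133358803} 0.0187
```

View pics/top.png

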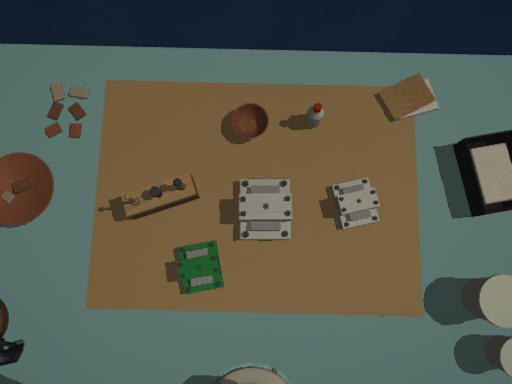

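View pics/side.png

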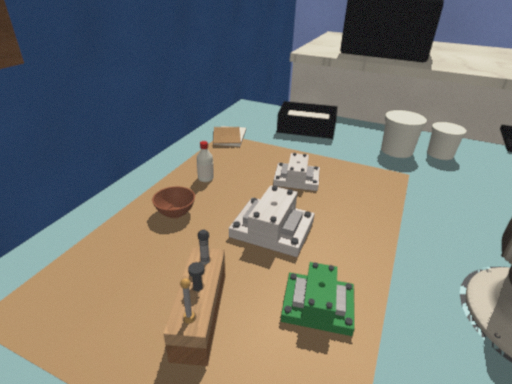

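The jig-like things, by their pixels in the top view, are green at (199,267), large grey at (265,208) and small grey at (357,203). The one meant is the small grey one: it isn't green and is the smaller of the two greys. In the stand, the brass ball at (126,197) is the scriber, the wide flat head at (156,192) is the drift, and the domed cap at (179,184) is the punch. I'll confirm both in one enlarged crop.

```bash
cat > h.py <<'E'
import numpy as np,cv2
from workcell import bot,camera,camera_model
from scipy.spatial.transform import Rotation as R
def tool():
    o=bot.get_obs();T=np.eye(4);T[:3,:3]=R.from_euler('xyz',o['tcp_rot'],degrees=True).as_matrix();T[:3,3]=o['ee_pos'];return T
def ray(n,uv,z,T=None):
    m=camera_model(n);P=m['pose'] if n!='wrist' else T@m['T_tool_cam']
    d=P[:3,:3]@np.linalg.inv(m['K'])@[uv[0],uv[1],1];return P[:3,3]+d*(z-P[2,3])/d[2]
def proj(n,p,T=None):
    m=camera_model(n);P=m['pose'] if n!='wrist' else T@m['T_tool_cam']
    c=m['K']@(P[:3,:3].T@(np.array(p)-P[:3,3]));return c[:2]/c[2]
def blobs(im,box,thr,amin=4,dark=True):
    x0,y0,x1,y1=box;g=cv2.cvtColor(im,6)[y0:y1,x0:x1]
    m=((g<thr) if dark else (g>thr)).astype('uint8')
    n,l,s,c=cv2.connectedComponentsWithStats(m)
    return [(c[i]+[x0,y0],s[i][2:5]) for i in range(1,n) if s[i][4]>=amin]
E
python3 - <<'E'
from h import *
t=cv2.imread('pics/top.png');s=cv2.imread('pics/side.png')
k=lambda c:cv2.resize(c,(390,390),interpolation=cv2.INTER_CUBIC)
cv2.imwrite('pics/crop.png',np.hstack([k(t[150:228,112:212][:, :]) if 0 else cv2.resize(t[165:225,110:210],(390,234)),cv2.resize(t[173:233,310:410],(390,234))]))
c=cv2.resize(s[215:355,150:240],None,fx=2.2,fy=2.2);d=cv2.resize(s[140:200,260:330],None,fx=4.4,fy=4.4)
b=np.zeros((310,780,3),'uint8');b[:c.shape[0],:c.shape[1]]=c[:310];b[:d.shape[0],400:400+d.shape[1]]=d[:310]
cv2.imwrite('pics/crop.png',np.vstack([cv2.imread('pics/crop.png'),b]))
for box in((110,165,210,225),(330,173,385,233)):
    for b in blobs(t,box,75):print(np.round(b[0],1),b[1],np.round(ray('top',b[0],.13 if box[0]<200 else .054),3))
E
```

```text
[143.8 206.5] [ 90  46 788] [0.497 0.266 0.13 ]
[162.1 189.5] [ 44  22 392] [0.539 0.225 0.13 ]
[364. 181.] [ 5  3 15] [ 0.587 -0.275  0.054]
[334.8 209.4] [ 13  44 312] [ 0.512 -0.199  0.054]
[336.3 187.6] [ 5  5 19] [ 0.568 -0.203  0.054]
[341.8 190.9] [3 5 9] [ 0.56  -0.217  0.054]
[372.2 191.9] [ 5  3 12] [ 0.559 -0.295  0.054]
[340.5 198.8] [ 4  3 10] [ 0.539 -0.214  0.054]
[358.2 200.8] [4 3 8] [ 0.535 -0.259  0.054]
[375.  202.2] [ 5  3 13] [ 0.533 -0.302  0.054]
[343.4 209.6] [ 4  4 13] [ 0.512 -0.221  0.054]
[348.6 217.3] [ 3  7 11] [ 0.493 -0.234  0.054]
[374. 218.] [ 5  3 15] [ 0.492 -0.298  0.054]
[345.7 224.1] [ 5  5 16] [ 0.475 -0.226  0.054]
```

View pics/crop.png

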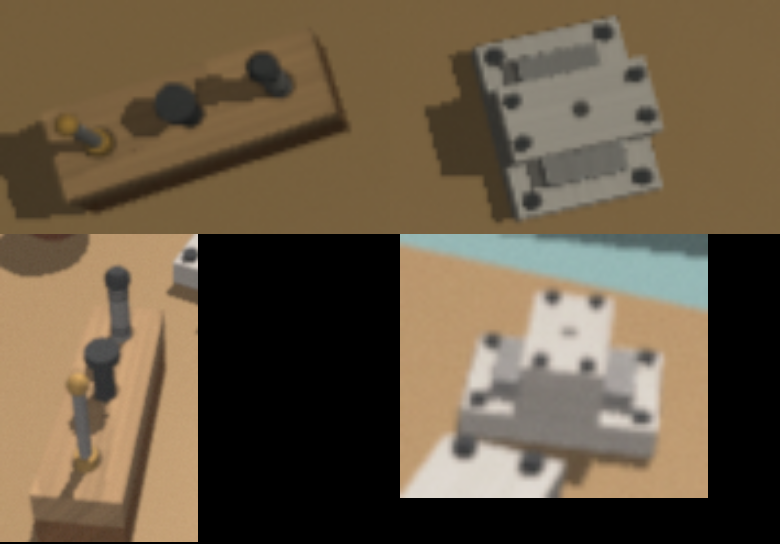

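The crop confirms it. The domed cap on a round steel body is the punch, at the stand end near crop (263,66), which is about (177.4,181.9) in the full picture. The small grey jig's guide hole is at about (358.2,200.8).

```bash
cat >> h.py <<'E'
def shift(p,yaw=None):
    T=tool();d=T[:3,:3].T@(np.array(p)-T[:3,3])*1000
    o=bot.get_obs();return np.round(d,2),None if yaw is None else round(-(yaw-o['tcp_rot'][2]),2)
E
python3 - <<'E'
from h import *
print('cap top',ray('top',(177.4,181.9),.132),'side',ray('side',(203,235),.130))
# body base at stand top from both
print('base',ray('top',(110+285/3.9,165+85/3.9),.077), ray('side',(150+121/2.2,215+(325-234)/2.2),.075))
print('scriber base',ray('top',(110+100/3.9,165+140/3.9),.073))
p=ray('top',(177.4,181.9),.132);print(shift([p[0],p[1],.18],106.6))
E
```

```text
cap top [0.5578518  0.18947147 0.132     ] side [0.5587861  0.19229198 0.13      ]
base [0.55619631 0.18454628 0.077     ] [0.56211798 0.18570502 0.075     ]
scriber base [0.51816316 0.30162645 0.073     ]
(array([-436.58, -154.12,   50.84]), np.float64(49.98))
```

Request:
send_rows(targets="-55 -19 0 8 0;-110 -39 0 16 0;-165 -58 0 24 0;-220 -77 5 32 0;-275 -96 10 40 0;-330 -116 20 48 0;-385 -135 30 48.5 0;-437 -154 40 48.5 0;-437 -154 40 48.5 0;-437 -154 40 48.5 0")

```text
time: 1.35
ee_pos: [0.5581, 0.1897, 0.1909]
tcp_rot: [-179.9, -0.0, 108.0]
wrist_force: [0.2, -0.7, 0.8]
opening: 0.0854
grasp_force: 0.0
```

```bash
python3 - <<'E'
from h import *
T=tool();print(T[:3,3],bot.get_obs()['tcp_rot'])
im=camera('wrist');cv2.imwrite('pics/w1.png',im)
print(proj('wrist',[.558,.189,.132],T),proj('wrist',T@[0,0,0,1][:],T) if 0 else '')
E
```

```text
[0.5581278  0.18966961 0.190931  ] [-1.79944565e+02 -1.52114611e-02  1.08043973e+02]
[255.92682541 212.94678162]
```

View pics/w1.png

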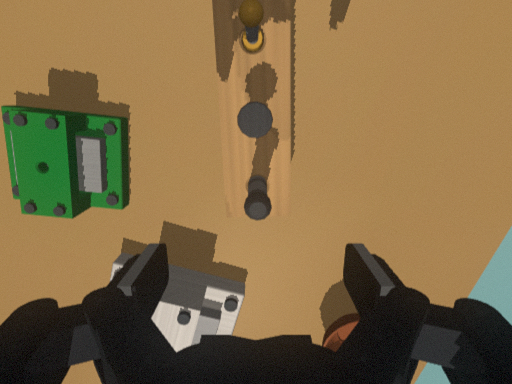

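The wrist view shows the punch cap at about (258,206), the drift head at (255,119) and the scriber ball at (251,13), with the stand's long side running vertically in the picture. That matches the chosen yaw.

```bash
python3 - <<'E'
from h import *
T=tool();im=cv2.imread('pics/w1.png')
g=cv2.cvtColor(im,6)
for thr in(50,60,70):
  for b in blobs(im,(225,95,290,235),thr,100):print(thr,b)
c=cv2.HoughCircles(g[180:235,230:290],cv2.HOUGH_GRADIENT,1,50,param1=80,param2=8,minRadius=10,maxRadius=18);print(c)
for uv in((258,206),):
  for z in(.128,.132):p=ray('wrist',uv,z,T);print(p,shift([p[0],p[1],.0813]))
d=ray('wrist',(254.5,119.5),.114,T);s=ray('wrist',(252,40),.073,T);print(d,s)
E
```

```text
50 (array([258.09150327, 197.18300654]), array([ 26,  18, 153], dtype=int32))
60 (array([257.67177914, 198.68711656]), array([ 26,  26, 326], dtype=int32))
70 (array([255.6744186 , 113.35548173]), array([ 35,  32, 301], dtype=int32))
70 (array([257.25577812, 194.67950693]), array([ 27,  44, 649], dtype=int32))
[[[27.5 26.5 14.1]]]
[0.55809599 0.19349919 0.128     ] (array([  3.06,   1.24, 110.09]), None)
[0.55762714 0.19482281 0.132     ] (array([  4.46,   1.21, 110.09]), None)
[0.53694251 0.24992469 0.114     ] [0.51672205 0.30500343 0.073     ]
```

Request:
send_rows(targets="3.7 1.2 20 -2 0;3.7 1.2 50 -2 0;3.7 1.2 80 -2 0;3.7 1.2 100 -2 0;3.7 1.2 109 -2 0;3.7 1.2 109 -2 0;3.7 1.2 109 -2 0")

```text
time: 2.28
ee_pos: [0.5588, 0.194, 0.0835]
tcp_rot: [179.9, 0.0, 110.1]
wrist_force: [-0.1, 0.6, 0.9]
opening: 0.0855
grasp_force: 0.0
```

```bash
python3 - <<'E'
from h import *
T=tool();print(T[:3,3])
im=camera('wrist');cv2.imwrite('pics/w2.png',im)
E
```

```text
[0.5587677  0.19401705 0.08354161]
```

View pics/w2.png

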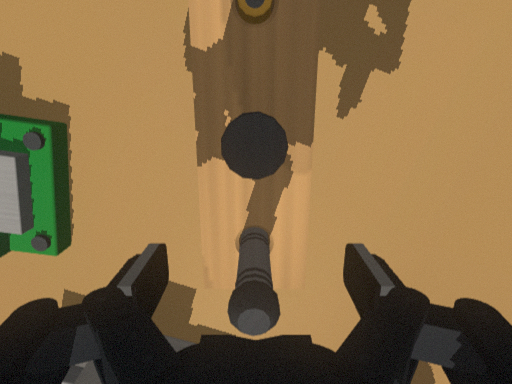

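The cap (254,305) sits between the pads and the body enters the socket at (254,242).

```bash
python3 - <<'E'
from h import *
T=tool()
f=lambda p:(np.round(p,4),np.round((np.linalg.inv(T)@np.r_[p,1])[:3]*1000,2))
print('base',*f(ray('wrist',(254.5,243),.072,T)));print('cap',*f(ray('wrist',(254,304),.126,T)));print('captop',*f(ray('wrist',(255,318),.136,T)))
for z in (.072,.1,.124,.136):print(z,proj('wrist',[.5583,.194,z],T))
E
```

```text
base [0.5581 0.1929 0.072 ] [-0.7  -1.06 11.51]
cap [0.5578 0.1935 0.126 ] [-2.000e-02 -1.070e+00 -4.249e+01]
captop [0.5575 0.1953 0.136 ] [  1.73  -0.66 -52.48]
0.072 [255.4981507  241.49826414]
0.1 [255.58567448 267.95686409]
0.124 [255.69233148 300.19946855]
0.136 [255.76290778 321.53481382]
```

Request:
send_rows(targets="0 -0.8 0 0 60;0 -0.8 0 0 120;0 -0.8 0 0 180;0 -0.8 0 0 230;0 -0.8 0 0 255;0 -0.8 0 0 255;0 -0.8 0 0 255;0 -0.8 0 0 255", newtons=40)

```text
time: 3.32
ee_pos: [0.5577, 0.1933, 0.0824]
tcp_rot: [180.0, 0.0, 110.1]
wrist_force: [1.2, 0.1, 0.0]
opening: 0.0151
grasp_force: 39.0
```

Request:
send_rows(targets="0 0 -5 0 255;0 0 -15 0 255;0 0 -30 0 255;0 0 -50 0 255;0 0 -75 0 255;0 0 -100 0 255;0 0 -120 0 255;0 0 -120 0 255;0 0 -120 0 255")

```text
time: 4.45
ee_pos: [0.5575, 0.1932, 0.2018]
tcp_rot: [-180.0, 0.0, 110.1]
wrist_force: [1.0, -0.7, -2.2]
opening: 0.0153
grasp_force: 39.2
```

```bash
python3 - <<'E'
from h import *
o=bot.get_obs();print(o['ee_pos'],o['tcp_rot'],o['wrist_force'],o['q'])
print(shift([.535,-.259,.2]))
E
```

```text
[0.55749425 0.19321533 0.20176527] [-1.79965557e+02  8.07056371e-04  1.10079153e+02] [ 0.96399579 -0.65497698 -2.22539829] [ 1.91158685e+01  1.00639368e+01  1.24235517e+01  9.23940390e+01
 -1.38597982e-03  8.90367163e+01]
(array([-417.01, -176.38,    1.88]), None)
```

Request:
send_rows(targets="-30 -12 0 0 255;-80 -34 0 0 255;-130 -55 0 0 255;-180 -76 0 0 255;-230 -97 0 0 255;-280 -118 0 0 255;-330 -140 0 0 255;-380 -161 0 0 255;-405 -171 0 0 255;-417 -176 10 0 255;-417 -176 20 0 255;-417 -176 20 0 255;-417 -176 20 0 255")

```text
time: 6.08
ee_pos: [0.5356, -0.2577, 0.1824]
tcp_rot: [180.0, -0.0, 110.2]
wrist_force: [0.2, -0.2, -2.5]
opening: 0.0151
grasp_force: 39.3
```

```bash
python3 - <<'E'
from h import *
T=tool();print(T[:3,3],bot.get_obs()['tcp_rot'])
im=camera('wrist');cv2.imwrite('pics/w3.png',im)
x,y=proj('wrist',[.535,-.259,.054],T);print(x,y,proj('wrist',T[:3,3]+[0,0,-.0764],T))
for b in blobs(im,(200,80,310,270),70,8):print(np.round(b[0],1),b[1])
E
```

```text
[ 0.53563755 -0.25768544  0.18242069] [ 1.79996580e+02 -6.78187874e-03  1.10157661e+02]
254.93464190258183 187.10713758530903 [256.16551859 204.19198233]
[272.1 140.5] [ 4  6 11]
[255.8 250. ] [ 105   66 3174]
[296.1 211.9] [ 8  4 13]
[236.9 222.1] [ 8  4 14]
[229.8 234.2] [ 5  4 12]
```

View pics/w3.png

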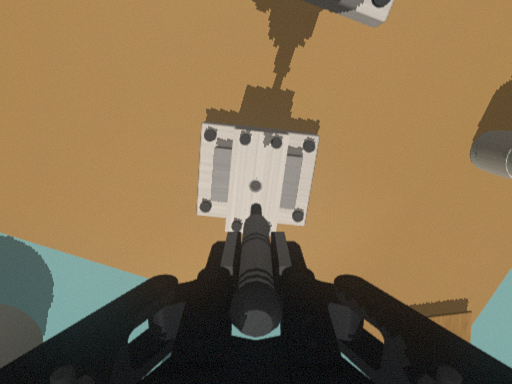

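The punch tip is at about (256.5,206) and the guide hole at (255,186). Measuring the hole centre next, then going lower.

```bash
cat >> h.py <<'E'
def hole(im,c,r=9,dthr=35):
    x,y=int(round(c[0])),int(round(c[1]));g=cv2.cvtColor(im,6)[y-r:y+r+1,x-r:x+r+1].astype(float)
    bg=np.median(g[[0,1,-1]]);w=np.clip(bg-g-dthr,0,None)
    yy,xx=np.mgrid[-r:r+1,-r:r+1];return np.array([x+(w*xx).sum()/w.sum(),y+(w*yy).sum()/w.sum()]),bg,g
E
python3 - <<'E'
from h import *
T=tool();im=cv2.imread('pics/w3.png')
h,bg,g=hole(im,(255,186));print(h,bg);print(g.astype(int)[::2,::1])
p=ray('wrist',h,.054,T);print(p,shift([p[0],p[1],.15]))
x=cv2.cvtColor(im,6)[198:222,246:268];print(x)
E
```

```text
[255.00739056 185.49005117] 203.0
[[204 204 205 200 203 206 198 194 200 205 180 202 204 205 204 205 202 201
  203]
 [204 205 202 201 204 202 197 187 179 184 186 197 197 203 202 207 203 198
  195]
 [201 203 201 200 188 160 126 101  93  97  92 101 130 172 197 200 201 201
  201]
 [205 204 200 169 154 102  85  88  89  93  98  95  92  91 130 182 196 199
  200]
 [204 203 191 150 114  87  90  93  94  94  92  91  90  88 102 167 187 201
  201]
 [204 204 201 158 129  95  90  88  90  89  90  88  87  91 115 158 188 200
  201]
 [202 205 205 195 152 126 112  96  92  91  91 100 109 131 156 180 200 205
  199]
 [202 200 203 207 201 176 160 153 136 137 134 143 168 188 203 204 200 202
  199]
 [206 203 205 205 201 199 197 205 206 205 202 207 207 205 203 202 201 201
  201]
 [201 206 205 205 203 195 199 203 208 210 205 206 205 208 202 198 201 202
  199]]
[ 0.53477258 -0.25782016  0.054     ] (array([ 0.42, -0.95, 32.72]), None)
[[202 206 204 206 204 196 204 203 207 208 206 204 206 204 200 202 198 200
  199 198 198 202]
 [202 204 205 205 199 195 202 207 206 209 204 203 206 205 197 201 203 197
  198 198 196
[... 1352 characters left out ...]
3  64  64  59  59  91 194 198
  200 204 202 200]
 [209 209 202 172  90  65  63  71  70  73  71  74  73  70  58  83 167 184
  198 204 205 197]
 [211 208 178 121  74  69  66  71  70  69  74  72  71  68  72  69 100 142
  195 207 206 201]
 [208 181 121  81  67  71  70  70  68  69  70  73  71  72  69  71  65  88
  164 203 203 200]
 [168 121  75  66  67  68  69  72  70  70  71  75  66  72  69  69  68  71
  102 170 202 196]
 [ 88  67  69  70  68  70  66  68  70  68  70  74  69  70  71  67  69  68
   72 108 172 199]
 [ 68  63  66  71  67  72  69  65  67  72  69  69  72  70  71  73  70  69
   67  72 118 171]
 [ 65  65  69  68  65  72  67  69  67  68  70  71  72  72  69  67  67  71
   68  68  74 124]]
```

Request:
send_rows(targets="0.4 -0.5 10 0 255;0.4 -0.5 25 0 255;0.4 -0.5 38 0 255;0.4 -0.5 38 0 255;0.4 -0.5 38 0 255;0.4 -0.5 38 0 255")

```text
time: 6.88
ee_pos: [0.5351, -0.2588, 0.1449]
tcp_rot: [180.0, 0.0, 110.1]
wrist_force: [-0.2, 0.3, -2.6]
opening: 0.0155
grasp_force: 39.2
```

```bash
python3 - <<'E'
from h import *
T=tool();t=T[:3,3];print(t)
im=camera('wrist');cv2.imwrite('pics/w4.png',im)
tip=t+[0,0,-.0764];print('tip',tip,proj('wrist',tip,T),'hole pred',proj('wrist',[t[0],t[1],.054],T))
print('far edge',proj('wrist',(T@np.r_[.0015,0,.0764,1])[:3],T))
c=im[150:250,210:310];cv2.imwrite('pics/w4c.png',cv2.resize(c,(600,600),interpolation=cv2.INTER_NEAREST))
E
```

```text
[ 0.53513207 -0.25877448  0.14490697]
tip [ 0.53513207 -0.25877448  0.06850697] [256.10820799 204.11560755] hole pred [256.06662312 198.30610205]
far edge [256.17774638 202.33003308]
```

View pics/w4c.png

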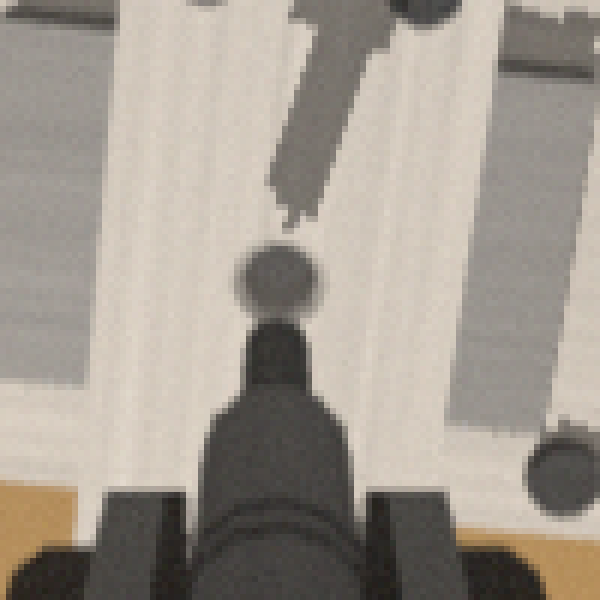

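Request:
send_rows(targets="1.6 0.2 0 0 255;1.6 0.2 5 0 255;1.6 0.2 10 0 255;1.6 0.2 10 0 255;1.6 0.2 10 0 255")

```text
time: 7.55
ee_pos: [0.5345, -0.257, 0.1343]
tcp_rot: [-180.0, -0.0, 110.1]
wrist_force: [-0.4, 0.1, -3.2]
opening: 0.0154
grasp_force: 39.2
```

```bash
python3 - <<'E'
from h import *
T=tool();t=T[:3,3];print(t)
im=camera('wrist');cv2.imwrite('pics/w5.png',im)
tip=t+[0,0,-.0764];print('tip',tip,proj('wrist',tip,T),'hole pred',proj('wrist',[t[0],t[1],.054],T))
c=im[180:230,230:280];cv2.imwrite('pics/w5c.png',cv2.resize(c,(600,600),interpolation=cv2.INTER_NEAREST))
E
```

```text
[ 0.53451354 -0.25703005  0.13426643]
tip [ 0.53451354 -0.25703005  0.05786643] [256.17842809 204.18544705] hole pred [256.16929103 202.5721067 ]
```

View pics/w5c.png

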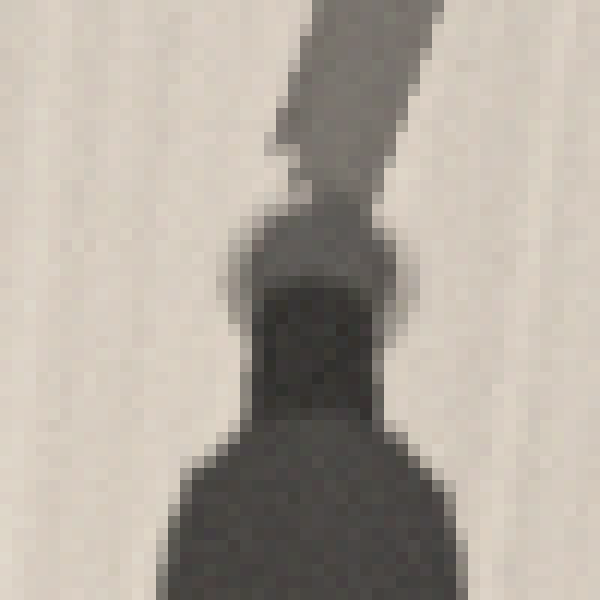

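Request:
send_rows(targets="0.2 0 2 0 255;0.2 0 4 0 255;0.2 0 6 0 255;0.2 0 8 0 255;0.2 0 9.5 0 255;0.2 0 9.5 0 255;0.2 0 9.5 0 255")

```text
time: 8.48
ee_pos: [0.5345, -0.2568, 0.1249]
tcp_rot: [180.0, 0.0, 110.1]
wrist_force: [0.2, 0.6, -2.1]
opening: 0.0156
grasp_force: 39.2
```

Request:
send_rows(targets="0 0 2 0 255;0 0 4 0 255;0 0 6 0 255;0 0 8 0 255;0 0 8 0 255;0 0 8 0 255;0 0 8 0 255")

```text
time: 9.35
ee_pos: [0.5345, -0.2569, 0.1169]
tcp_rot: [180.0, 0.0, 110.1]
wrist_force: [-0.2, 0.1, -2.1]
opening: 0.0157
grasp_force: 39.2
```

Request:
send_rows(targets="0 0 1 0 255;0 0 2 0 255;0 0 3 0 255;0 0 4 0 255;0 0 4 0 255;0 0 4 0 255")

```text
time: 10.1
ee_pos: [0.5345, -0.2568, 0.1128]
tcp_rot: [180.0, 0.0, 110.1]
wrist_force: [0.4, -0.5, -2.2]
opening: 0.0153
grasp_force: 39.2
```

Request:
send_rows(targets="0 0 1 0 255;0 0 2 0 255;0 0 3 0 255;0 0 4 0 255;0 0 4 0 255;0 0 4 0 255")

```text
time: 10.85
ee_pos: [0.5345, -0.2569, 0.1088]
tcp_rot: [-180.0, 0.0, 110.1]
wrist_force: [0.4, -0.1, -3.4]
opening: 0.0153
grasp_force: 39.2
```

Request:
send_rows(targets="0 0 1 0 255;0 0 2 0 255;0 0 3 0 255;0 0 4 0 255;0 0 4 0 255;0 0 4 0 255")

```text
time: 11.6
ee_pos: [0.5347, -0.257, 0.1058]
tcp_rot: [179.9, 0.1, 110.1]
wrist_force: [-1.4, 0.7, 5.3]
opening: 0.0154
grasp_force: 39.9
```

Request:
send_rows(targets="0 0 1 0 255;0 0 2 0 255;0 0 3 0 255;0 0 4 0 255;0 0 5 0 255;0 0 6 0 255;0 0 6 0 255;0 0 6 0 255")

```text
time: 12.6
ee_pos: [0.5349, -0.2571, 0.1005]
tcp_rot: [179.9, 0.1, 110.1]
wrist_force: [-1.9, 2.0, 10.2]
opening: 0.015
grasp_force: 40.2
```

Request:
send_rows(targets="0 0 0.5 0 255;0 0 1 0 255;0 0 1.5 0 255;0 0 2 0 255;0 0 2 0 255;0 0 2 0 255")

```text
time: 13.35
ee_pos: [0.5349, -0.2571, 0.0987]
tcp_rot: [179.9, 0.1, 110.1]
wrist_force: [-2.2, 1.1, 10.6]
opening: 0.0151
grasp_force: 40.3
```

Request:
send_rows(targets="0 0 0.5 0 255;0 0 1 0 255;0 0 1.5 0 255;0 0 1.5 0 255;0 0 1.5 0 255")

```text
time: 13.98
ee_pos: [0.5349, -0.2571, 0.0971]
tcp_rot: [179.9, 0.1, 110.1]
wrist_force: [-2.6, 1.7, 10.4]
opening: 0.0155
grasp_force: 40.3
```

Request:
send_rows(targets="0 0 0.5 0 255;0 0 1 0 255;0 0 1 0 255;0 0 1 0 255")

```text
time: 14.48
ee_pos: [0.5347, -0.257, 0.0949]
tcp_rot: [180.0, 0.0, 110.1]
wrist_force: [-1.4, 1.1, 5.6]
opening: 0.0155
grasp_force: 39.9
```

Request:
send_rows(targets="0 0 0.4 0 255;0 0 0.8 0 255;0 0 0.8 0 255;0 0 0.8 0 255")

```text
time: 14.98
ee_pos: [0.5348, -0.257, 0.0946]
tcp_rot: [179.9, 0.1, 110.1]
wrist_force: [-1.3, 0.8, 8.7]
opening: 0.0154
grasp_force: 40.2
```

Request:
send_rows(targets="0 0 0.5 0 255;0 0 0.5 0 255;0 0 0.5 0 255")

```text
time: 15.35
ee_pos: [0.5349, -0.2571, 0.0945]
tcp_rot: [179.9, 0.1, 110.1]
wrist_force: [-1.8, 2.0, 11.2]
opening: 0.0154
grasp_force: 40.4
```

The load collapsed from about 13 N, then rose with almost no further travel. That is the rigid stop, so the punch has fired. Retracting.

Request:
send_rows(targets="0 0 -3 0 255;0 0 -8 0 255;0 0 -14 0 255;0 0 -22 0 255;0 0 -32 0 255;0 0 -45 0 255;0 0 -65 0 255;0 0 -85 0 255;0 0 -105 0 255;0 0 -105 0 255;0 0 -105 0 255")

```text
time: 16.73
ee_pos: [0.5343, -0.2568, 0.1973]
tcp_rot: [-180.0, -0.0, 110.1]
wrist_force: [-0.3, -0.1, -3.1]
opening: 0.0153
grasp_force: 39.4
```

```bash
python3 - <<'E'
from h import *
T=tool();t=T[:3,3];o=bot.get_obs();print(t,o['tcp_rot'],o['wrist_force'])
im=camera('wrist');cv2.imwrite('pics/w6.png',im)
a=cv2.imread('pics/w3.png')
cv2.imwrite('pics/w6c.png',np.hstack([cv2.resize(i[170:360,190:320],(390,570),interpolation=cv2.INTER_NEAREST) for i in(a,im)]))
tip=t+[0,0,-.0764];print(proj('wrist',tip,T))
print(shift([.5577,.1933,.2],110.1))
E
```

```text
[ 0.53433509 -0.25679262  0.19727671] [-1.79968892e+02 -3.26379060e-02  1.10075759e+02] [-0.27851025 -0.11224565 -3.14090536]
[256.22663026 204.23262047]
(array([414.61, 176.56,  -2.79]), np.float64(-0.02))
```

View pics/w6c.png

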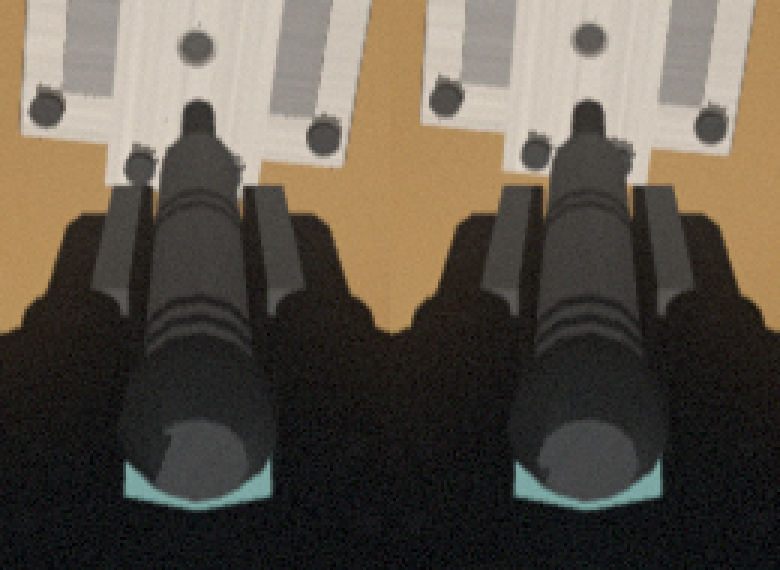

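Before and after crops are the same: the punch hasn't slipped, its nose has sprung out again, and it is still upright. Going back to the stand.

Request:
send_rows(targets="30 13 -3 0 255;80 34 -3 0 255;130 55 -3 0 255;180 77 -3 0 255;230 98 -3 0 255;280 119 -3 0 255;330 140 -3 0 255;375 160 -3 0 255;402 171 -3 0 255;414.6 176.6 -3 0 255;414.6 176.6 -3 0 255;414.6 176.6 -3 0 255;414.6 176.6 -3 0 255")

```text
time: 18.4
ee_pos: [0.5581, 0.1921, 0.2011]
tcp_rot: [180.0, 0.0, 110.0]
wrist_force: [-0.7, -0.1, -1.7]
opening: 0.0153
grasp_force: 39.3
```

```bash
python3 - <<'E'
from h import *
print(tool()[:3,3],shift([.5576,.19325,.13],110.08))
E
```

```text
[0.55811897 0.19209937 0.20113933] (array([ 1.27, -0.1 , 71.14]), np.float64(-0.08))
```

Request:
send_rows(targets="1.2 -0.1 10 0 255;1.2 -0.1 25 0 255;1.2 -0.1 40 0 255;1.2 -0.1 46 0 255;1.2 -0.1 46 0 255;1.2 -0.1 46 0 255;1.2 -0.1 46 0 255")

```text
time: 19.27
ee_pos: [0.5577, 0.1944, 0.1556]
tcp_rot: [179.9, 0.0, 110.1]
wrist_force: [0.3, 0.5, -0.9]
opening: 0.0155
grasp_force: 39.3
```

```bash
python3 - <<'E'
from h import *
print(tool()[:3,3],shift([.5576,.19325,.11],110.08))
E
```

```text
[0.55772344 0.19441267 0.15555775] (array([-1.05, -0.56, 45.56]), np.float64(0.0))
```

Request:
send_rows(targets="0 0 0 0 255;0 0 0 0 255;0 0 0 0 255;0 0 0 0 255")

```text
time: 19.77
ee_pos: [0.5575, 0.1943, 0.155]
tcp_rot: [-180.0, -0.0, 110.1]
wrist_force: [-0.3, -0.4, -2.1]
opening: 0.0154
grasp_force: 39.3
```

```bash
python3 - <<'E'
from h import *
for i in range(3):
    camera('wrist');print(tool()[:3,3],shift([.5576,.19325,.11])[0])
E
```

```text
[0.55747106 0.19425373 0.15496341] [-0.99 -0.22 44.96]
[0.55748555 0.19426342 0.15495841] [-0.99 -0.24 44.96]
[0.557468   0.19427527 0.15496157] [-1.01 -0.22 44.96]
```

Request:
send_rows(targets="-1 -0.2 5 0 255;-1 -0.2 15 0 255;-1 -0.2 25 0 255;-1 -0.2 35 0 255;-1 -0.2 43 0 255;-1 -0.2 43 0 255;-1 -0.2 43 0 255;-1 -0.2 43 0 255;-1 -0.2 43 0 255;-1 -0.2 43 0 255")

```text
time: 21.18
ee_pos: [0.5577, 0.1933, 0.1121]
tcp_rot: [180.0, 0.0, 110.1]
wrist_force: [0.3, -0.5, -2.5]
opening: 0.0153
grasp_force: 39.3
```

```bash
python3 - <<'E'
from h import *
print(tool()[:3,3],shift([.5576,.19325,.0824])[0])
E
```

```text
[0.55770138 0.19328436 0.11212831] [ 0.   -0.11 29.73]
```

Aligned. I'll insert most of the way and check the force.

Request:
send_rows(targets="0 0 2 0 255;0 0 4 0 255;0 0 6 0 255;0 0 8 0 255;0 0 10 0 255;0 0 10 0 255;0 0 10 0 255")

```text
time: 22.05
ee_pos: [0.5577, 0.1933, 0.102]
tcp_rot: [180.0, -0.0, 110.1]
wrist_force: [-0.6, -0.9, -1.8]
opening: 0.0158
grasp_force: 39.3
```

Request:
send_rows(targets="0 0 3 0 255;0 0 6 0 255;0 0 9 0 255;0 0 12 0 255;0 0 15 0 255;0 0 17 0 255;0 0 18.5 0 255;0 0 19.3 0 255;0 0 19.3 0 255;0 0 19.3 0 255;0 0 19.3 0 255")

```text
time: 23.42
ee_pos: [0.5577, 0.1933, 0.0828]
tcp_rot: [180.0, -0.0, 110.1]
wrist_force: [0.4, 0.3, -2.5]
opening: 0.0154
grasp_force: 39.3
```

Request:
send_rows(targets="0 0 0.4 0 255;0 0 0.8 0 255;0 0 0.8 0 255;0 0 0.8 0 255")

```text
time: 23.92
ee_pos: [0.5578, 0.1933, 0.0823]
tcp_rot: [180.0, 0.0, 110.1]
wrist_force: [-1.8, -0.3, 3.2]
opening: 0.0152
grasp_force: 39.8
```

Contact at the seat (z 0.0823, matching the original 0.0824). Releasing with the fingers held still, then raising.

Request:
send_rows(targets="0 0 0 0 220;0 0 0 0 180;0 0 0 0 120;0 0 0 0 60;0 0 0 0 0;0 0 0 0 0;0 0 0 0 0;0 0 0 0 0;0 0 -20 0 0;0 0 -50 0 0;0 0 -80 0 0;0 0 -108 0 0;0 0 -108 0 0;0 0 -108 0 0;0 0 -108 0 0")

```text
time: 25.8
ee_pos: [0.5572, 0.1931, 0.1886]
tcp_rot: [-179.9, -0.0, 110.1]
wrist_force: [0.3, 1.0, 0.2]
opening: 0.0852
grasp_force: 0.0
```

```bash
python3 - <<'E'
from h import *
print(tool()[:3,3])
im=camera('wrist');t=camera('top');s=camera('side')
cv2.imwrite('pics/end.png',np.vstack([np.hstack([im[90:240,180:330],cv2.resize(s[215:335,150:270],(150,150))]),np.zeros((1,300,3),'uint8')]).repeat(2,0).repeat(2,1))
E
```

```text
[0.55723494 0.1931367  0.18858574]
```

View pics/end.png

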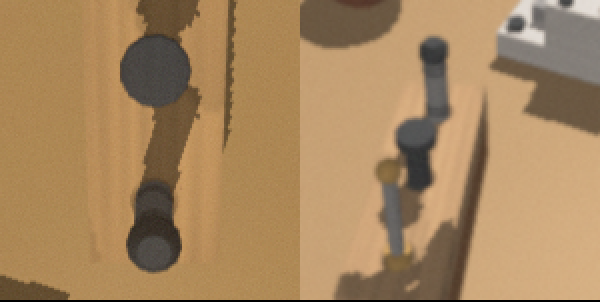

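The final view shows the punch upright and home in its own socket, cap at crop (153,245), with the drift and scriber unmoved and the gripper clear.

```bash
python3 -c "from workcell import ticket;print(ticket.job_done())"
```

```text
the job is handed in; nothing more can be done
None
```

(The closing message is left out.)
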